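# Zero the scale and hold the bag clip open over the recipe card

## Task

Get the weighing corner ready for the next recipe: turn the kitchen scale's tare knob until its red pointer stands on the green zero mark and let go of it, then take the red bag clip off the recipe box by its two handles, squeeze it wide open and hold it upright, gaping around the middle of the top edge of the recipe card in the stand, one jaw well down on either side and nothing touching the card, so that I can slip a second card in beside it. Finish while still holding the clip squeezed open there, and leave everything else standing where it is.

Things in the scene. Friction and masses are not known exactly. Their poses are not given: they have to be found in the camera images.
- tare (a joint): Tare knob of the kitchen scale with its red pointer, rad; 0 = pointer exactly on the broad green zero mark of the dial (the mark on the dial's side away from the pan). Grows counter-clockwise seen from above; turns from -1.5 to 1.5 against light friction (0.03 N m) and stays where it is left. The dial has black division lines every 10 degrees.
- knob_grip (a point): Point on the vertical axis of the tare knob, in the middle of the height of its black grip bar, 85 mm above the worktop. The bar is 42 mm long, 14 mm thick, 32 mm tall (its top 95 mm above the worktop). Axes turn with the knob: x runs along the bar, the red pointer is at its -x end; pinch the bar across its y axis.
- scale: White kitchen scale, fixed: housing 300 x 200 mm, 52 mm high. Origin at worktop level under the knob; x points from the knob to the pan. Round paper dial (132 mm) round the knob, its green zero mark towards -x. Steel pan 176 mm across, centre 145 mm from the knob along x, top 70 mm above the worktop.
- clip: Big red bag clip (peg type), loose, about 60 g, 40 mm wide along its y axis. Origin on its steel pivot pin; z up towards the handles, jaws below; handles and jaws swing along x. It starts parked astride the recipe box's teal divider, jaws pinching it, pin 12 mm above the divider's top edge. A crossbar reaches down to 12 mm below the pin.
- clip_handles (a point): Point midway between the clip's two handles, 32 mm above the pin, axes as the clip's. The handle plates, 40 mm wide, reach from 6 to 46 mm above the pin. At rest they flare like a V: outer faces about 52 mm apart at this height, 59 mm at the top. Squeezed together along x they stop with outer faces upright and parallel, 34 mm apart.
- clip_jaws (a point): Point between the clip's jaw tips, 45 mm below the pin, axes as the clip's. The tips are 4 mm apart when shut; fully open they are 29 mm apart and 42 mm below the pin. Nothing but the crossbar lies between the jaws.
- clip_rear (a joint): Opening angle of the clip's levers, rad: 0 = shut, 0.30 = fully squeezed, jaws wide open (the stop). Both levers move together, mirror-fashion. The spring needs about 4 N on each handle to start and 11 N at full opening, at 30 mm above the pin.
- recipe_box: Open wooden recipe box, fixed, 90 x 130 mm, 50 mm high. Origin under its centre on the worktop. An upright teal divider stands across its middle, 6 mm thick along x, 100 mm wide along y, its top edge 90 mm above the worktop.
- card_stand: Dark wooden card stand, fixed, 60 x 120 mm, 25 mm high, with a stiff cream recipe card upright in it. Origin under its centre on the worktop. The card is 3 mm thick along x and 105 mm wide along y.
- card_top (a point): Middle of the recipe card's top edge, 160 mm above the worktop. Axes as the card stand: y runs along the edge, x is square to the card.
- spice_jar: Amber glass spice jar, 44 mm across, 75 mm tall, black cap. Loose, to be left alone. Origin at the centre of its underside.
- salt_pot: Small white open ceramic pot, 52 mm across, 45 mm tall. Loose, to be left alone. Origin at the centre of its underside.
- mug: Blue mug, 80 mm across, 90 mm tall, handle on one side. Loose, to be left alone. Origin at the centre of its underside.
- tea_tin: Green tea tin, 72 mm across, 100 mm tall. Loose, to be left alone. Origin at the centre of its underside.
- pepper_mill: Dark wooden pepper mill, 56 mm across the foot, 158 mm tall. Loose, to be left alone. Origin at the centre of its underside.
- bowl: White bowl, 124 mm across, 50 mm tall, standing on the scale's pan. Loose, to be left alone. Origin at the centre of its underside.
- spoon: Wooden spoon, 200 mm long, lying on the worktop beyond the scale. Loose, to be left alone. Origin on the handle line at its underside.
Not all that is in view belongs to the job. What is meant by the clip is not yellow, and is the smaller of those in its own colour.

How it is judged:
By the outcome, as a careful person would: the job done as asked, in the order asked, and still so for the second after the job is handed in, while the arm keeps its last pose, push and grip.
It also fails if it takes over 53 s, if anything falls off the work surface, if the arm or the gripper's body presses on something with over 40 N, if the wrist force passes 120 N, or if a joint passes its speed limit or range.

## Robot

A 6-joint arm with a two-finger parallel gripper is mounted at the origin on the work surface. World frame = base frame: x ahead of the robot, y to its left, z up, the work surface at z = 0. Lengths are in m, angles in rad, forces in N, time in s.
With the tool pointing down it reaches from about 0.25 to 0.725 m from the base axis. Payload 4 kg.
Tool frame: the origin (TCP) lies on the centre line of the jaws, within the pads' length; the fingertips stand 14 mm ahead of it and the grasp point (between the pads) lies 5 mm behind it; z points along the fingers, x is the direction in which the jaws open and shut, and the axes are right-handed (so a half turn about z gives the same grasp; the last joint's range is limited). The gripper opens to 85 mm and grips with 20 to 120 N. Pads are 22 mm wide; open, the fingers measure 114 mm over their backs; the gripper's body (76 mm by 85 mm) begins 54 mm behind the grasp point. The pads swing forward as they close: fully open they stand 13 mm farther back than shut.
Start: joints at [-1.208, 0.241, 0.005, 1.335, 0, 1.571], TCP at [0.177, -0.467, 0.245] pointing down, gripper open.
Joint ranges: [-2.72, 2.72], [-1.05, 1.87], [-1.09, 1.28], [-1.99, 2.15], [-1.42, 1.44], [-3.14, 3.14]. Speed limits (rad/s): [2.79, 2.79, 3.14, 3.14, 3.14, 3.14].

## Interface

Orientations are given as a unit quaternion [x, y, z, w].
In Python, from workcell import bot gives the robot as it stands.
- The arm moves only by the tool play_rows, never from a script. Its argument "motion" is a list of rows, each an object with "fingers": the closure, from -1 (fully open) to 1 (shut), so that 0 is half open; "translation": the shift along the tool's x, y, z in cm, a list of three; "roll": the turn about the tool's z in degrees. A call has 1 to 20 rows; each row is the pose to reach, as a shift and turn from the pose commanded when the call began, along the tool's axes at that moment; what a row does not reach only later rows make up. A row lasts 1/12 s, in which the tool goes at most 41.7 mm and 7.16 degrees, less where a joint would pass 70% of its speed; a pose out of reach is approached as far as the arm can. A call with a gripper value outside its range is refused whole. The fingers move at their own pace and stop on an object; the grip force is fixed at half the most. Time passes only in rows, so rows that repeat a pose let the fingers close. It gives the time, the measured TCP pose, the force and the opening at its end, in the units of the state.
- bot.get_obs(): the state, without advancing time (a new reading comes with each control period).
- bot.camera(name): name is "side" or "top" or "wrist"; returns a dict with "pixels" (480x640x3 uint8, red, green, blue), "intrinsics" (3x3 intrinsics, pixels), "world_to_cam" (4x4, takes a point from world to camera coordinates). Camera axes: x right, y down, z forward; pixel columns grow to the right and rows downward; lengths in m; the calibration is good to about 2 mm. A picture is of the moment at which its call begins. There is no depth.
- bot.job_done(): hands the job in, once; it reports no verdict.
The state is a dict: "clock": time; "joint_pos": joint angles; "joint_vel": joint speeds; "tau": joint torques, N m; "eef_pos": TCP position; "tool_rot": TCP orientation; "ft_force": force on the tool from outside, world axes, zero at the start; "ft_torque": the same for the moment, N m; "grip_width": finger opening in m.
Only numpy, scipy, OpenCV 4.12 (cv2) and the standard library are available. Lean on these libraries where they do the work, as an engineer would, in place of code of your own. Each camera call takes 0.05 s, during which the arm holds its last target. There are 200 camera calls.

## Working session

There is one attempt and no reset: what is moved stays moved. The work goes in short steps, Python scripts to look and compute and a tool call to move; the robot and the scene stay as the last step left them, time stands still between calls to the robot, and variables do not carry over. Pictures are saved under pics/ and viewed, about 8 in all and at most 12, crops included, and the job is handed in when it is done.

Besides the shell and the picture viewer there is one more tool, called by a JSON object that holds its "name" and its "arguments", one argument or row to a line. play_rows: Moves the arm, as the interface text tells. Its arguments: {"type":"object","properties":{"motion":{"type":"array","items":{"type":"object","properties":{"fingers":{"type":"number"},"translation":{"type":"array","items":{"type":"number"}},"roll":{"type":"number"}}}}},"required":["motion"]}

```bash
ls; mkdir -p pics
python3 - <<'E'
from workcell import bot
import cv2,numpy as np
o=bot.get_obs(); print({k:np.round(v,3) for k,v in o.items()})
ims=[]
for n in ("top","side"):
    c=bot.camera(n); cv2.imwrite(f"pics/{n}0.png",c["pixels"][...,::-1]); np.savez(f"pics/{n}0.npz",**c)
    print(n,c["intrinsics"],np.round(c["world_to_cam"],4))
E
```

```text
pics
{'clock': np.float64(0.0), 'joint_pos': array([-1.208,  0.241,  0.004,  1.335, -0.   ,  1.571]), 'joint_vel': array([ 0.001,  0.   ,  0.001,  0.001, -0.001,  0.   ]), 'tau': array([ 1.0000e-03, -3.7232e+01,  2.5241e+01,  1.7000e-02,  0.0000e+00,
        0.0000e+00]), 'eef_pos': array([ 0.177, -0.467,  0.244]), 'tool_rot': array([ 0.823, -0.568, -0.001, -0.001]), 'ft_force': array([ 0.358,  0.072, -0.073]), 'ft_torque': array([-0.031,  0.011,  0.008]), 'grip_width': np.float64(0.085)}
top [[445.03507228   0.         316.53015638]
 [  0.         445.03507228 238.45254989]
 [  0.           0.           1.        ]] [[-0.0237 -0.9996 -0.0134 -0.0059]
 [-0.9938  0.025  -0.1085  0.6037]
 [ 0.1088  0.0108 -0.994   1.1168]
 [ 0.      0.      0.      1.    ]]
side [[566.03027133   0.         315.42666831]
 [  0.         566.03027133 233.64549959]
 [  0.           0.           1.        ]] [[-0.8976 -0.4401  0.0245  0.5107]
 [-0.2384  0.4382 -0.8667  0.2602]
 [ 0.3707 -0.7838 -0.4982  1.0664]
 [ 0.      0.      0.      1.    ]]
```

View pics/top0.png

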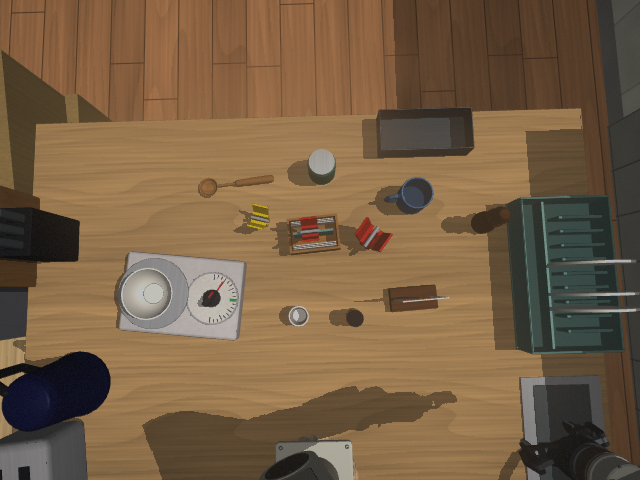

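View pics/side0.png

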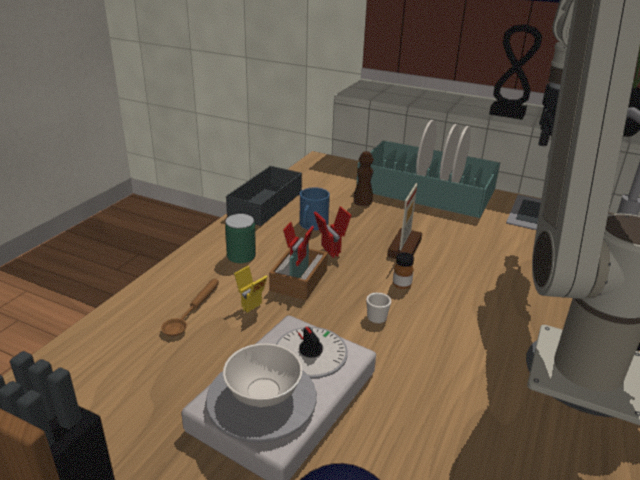

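Top view: the scale knob is at (212,298) with its pointer up-right near (222,284) and the green mark at (232,299). The recipe box is at (313,233). There are three clips: yellow (260,217), red on the divider (310,230), and red on the worktop (373,235), which looks larger. The one on the divider is red, smaller and parked astride the box, so it fits. I'll confirm in a crop. The card stand is at (411,298).

```bash
cat > h.py <<'E'
import numpy as np,cv2
from workcell import bot
from scipy.spatial.transform import Rotation as R
def load(n): return dict(np.load(f"pics/{n}.npz"))
def snap(n,tag):
    c=bot.camera(n); np.savez(f"pics/{tag}.npz",**c); cv2.imwrite(f"pics/{tag}.png",c["pixels"][...,::-1]); return c
def ray(c,uv):
    W=c["world_to_cam"]; d=W[:3,:3].T@np.linalg.solve(c["intrinsics"],[uv[0],uv[1],1]); return -W[:3,:3].T@W[:3,3],d
def plane(c,uv,z):
    o,d=ray(c,uv); return o+d*(z-o[2])/d[2]
def proj(c,p):
    q=c["world_to_cam"]@np.r_[p,1]; q=c["intrinsics"]@q[:3]; return q[:2]/q[2]
def mask(c,lo,hi,roi):
    h=cv2.cvtColor(c["pixels"],cv2.COLOR_RGB2HSV); m=cv2.inRange(h,np.array(lo),np.array(hi)); x0,y0,x1,y1=roi
    z=np.zeros_like(m); z[y0:y1,x0:x1]=m[y0:y1,x0:x1]; return z
def red(c,roi): return mask(c,(0,130,60),(9,255,255),roi)|mask(c,(172,130,60),(180,255,255),roi)
def cen(m):
    v,u=np.nonzero(m); return np.array([u.mean(),v.mean()]),len(u)
def tool(p,yaw=None):
    "world displacement of TCP goal p -> tool axes, cm"
    o=bot.get_obs(); return np.round(R.from_quat(o["tool_rot"]).inv().apply(np.array(p)-o["eef_pos"])*100,2)
E
python3 - <<'E'
from h import *
c=load("top0"); im=c["pixels"]
a=cv2.resize(im[205:260,235:400],None,fx=4.8,fy=4.8,interpolation=2)
b=cv2.resize(im[250:345,115:250],None,fx=3,fy=3,interpolation=2); d=cv2.resize(im[270:325,350:460],None,fx=3.5,fy=3.5,interpolation=2)
out=np.zeros((560,800,3),np.uint8); out[:a.shape[0],:a.shape[1]]=a[:,:800]; out[270:270+b.shape[0],:b.shape[1]]=b; out[270:270+d.shape[0],410:410+d.shape[1]]=d
cv2.imwrite("pics/crop1.png",out[...,::-1])
g=mask(c,(45,80,50),(80,255,255),(185,270,245,330)); print("green",cen(g),plane(c,cen(g)[0],.053))
r=red(c,(190,270,240,320)); print("pointer",cen(r),plane(c,cen(r)[0],.06))
k=mask(c,(0,0,0),(180,255,50),(195,280,230,315)); k=cv2.morphologyEx(k,cv2.MORPH_OPEN,np.ones((5,5))); print("knob",cen(k),plane(c,cen(k)[0],.09))
for n,roi in(("box clip",(285,210,345,260)),("other",(350,210,400,260))): m=red(c,roi);print(n,cen(m),plane(c,cen(m)[0],.13),cv2.minAreaRect(cv2.findNonZero(m)))
t=mask(c,(80,60,30),(105,255,255),(285,215,345,255)); print("teal",cen(t),cv2.minAreaRect(cv2.findNonZero(t)),plane(c,cen(t)[0],.09))
E
```

```text
green (array([232.94117647, 299.82352941]), 17) [0.45170733 0.19222015 0.053     ]
pointer (array([214.64, 290.44]), 25) [0.47617011 0.23655596 0.06      ]
knob (array([nan, nan]), 0) [nan nan nan]
box clip (array([309.0881459 , 228.13677812]), 329) [ 0.61772377 -0.00466568  0.13      ] ((309.1977844238281, 228.576416015625), (24.318532943725586, 16.6864013671875), 84.5596694946289)
other (array([371.89864865, 235.77871622]), 592) [ 0.59575798 -0.15256832  0.13      ] ((371.73797607421875, 236.06182861328125), (32.316287994384766, 26.197032928466797), 34.215702056884766)h.py:18: RuntimeWarning: Mean of empty slice.
  v,u=np.nonzero(m); return np.array([u.mean(),v.mean()]),len(u)
  ret = ret.dtype.type(ret / rcount)
Traceback (most recent call last):
cv2.error: OpenCV(4.12.0) /io/opencv/modules/imgproc/src/convhull.cpp:143: error: (-215:Assertion failed) total >= 0 && (depth == CV_32F || depth == CV_32S) in function 'convexHull'
```

View pics/crop1.png

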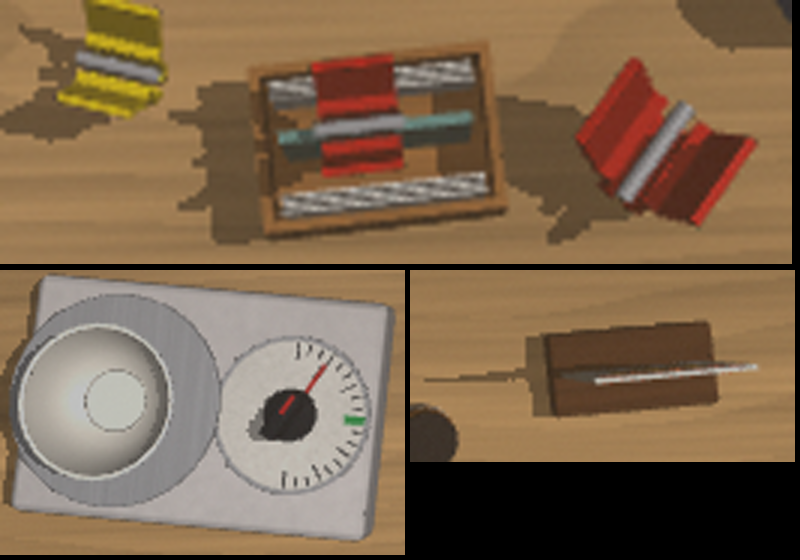

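The crop confirms it. The clip on the divider is the smaller red one; the one at (373,235) is larger and lies loose. The pointer is at about +60° to the green mark.

Run:
```python
from h import *
c=load("top0")
D=plane(c,(212.7,298.3),.053);T=plane(c,(223.7,281.3),.055);G=plane(c,(232.9,299.8),.053)
f=lambda v:np.degrees(np.arctan2(v[1],v[0]))
print(D,"pointer",f(T-D),"green",f(G-D))
for p in ((235+280/4.8,205+137/4.8),(235+472/4.8,205+116/4.8)): print("div",plane(c,p,.09))
for p in ((350+187/3.5,270+110/3.5),(350+347/3.5,270+97/3.5)): print("card",plane(c,p,.16))
print(tool(np.r_[D[:2],.20]))
```

```text
[0.45668075 0.24310379 0.053     ] pointer -33.97764325040744 green -95.5256787669286
div [0.61064724 0.03544776 0.09      ]
div [ 0.61899069 -0.06312495  0.09      ]
card [ 0.44167799 -0.21456736  0.16      ]
card [ 0.44757727 -0.31768672  0.16      ]
[-56.46 -51.32   4.56]
```

{"name": "play_rows", "arguments": {
  "motion": [
    {"translation":[-56.5,-51.3,2.5],"roll":-125,"fingers":0},
    {"translation":[-56.5,-51.3,2.5],"roll":-125,"fingers":0},
    {"translation":[-56.5,-51.3,2.5],"roll":-125,"fingers":0},
    {"translation":[-56.5,-51.3,2.5],"roll":-125,"fingers":0},
    {"translation":[-56.5,-51.3,2.5],"roll":-125,"fingers":0},
    {"translation":[-56.5,-51.3,2.5],"roll":-125,"fingers":0},
    {"translation":[-56.5,-51.3,2.5],"roll":-125,"fingers":0},
    {"translation":[-56.5,-51.3,2.5],"roll":-125,"fingers":0},
    {"translation":[-56.5,-51.3,2.5],"roll":-125,"fingers":0},
    {"translation":[-56.5,-51.3,2.5],"roll":-125,"fingers":0},
    {"translation":[-56.5,-51.3,2.5],"roll":-125,"fingers":0},
    {"translation":[-56.5,-51.3,2.5],"roll":-125,"fingers":0},
    {"translation":[-56.5,-51.3,2.5],"roll":-125,"fingers":0},
    {"translation":[-56.5,-51.3,2.5],"roll":-125,"fingers":0},
    {"translation":[-56.5,-51.3,2.5],"roll":-125,"fingers":0},
    {"translation":[-56.5,-51.3,2.5],"roll":-125,"fingers":0},
    {"translation":[-56.5,-51.3,2.5],"roll":-125,"fingers":0},
    {"translation":[-56.5,-51.3,2.5],"roll":-125,"fingers":0},
    {"translation":[-56.5,-51.3,2.5],"roll":-125,"fingers":0},
    {"translation":[-56.5,-51.3,2.5],"roll":-125,"fingers":0}
  ]
}}

```text
clock: 1.77
eef_pos: [0.4571, 0.2461, 0.2189]
tool_rot: [0.883, 0.47, -0.0, -0.0]
ft_force: [0.1, 0.8, 0.7]
grip_width: 0.0431
```

Run:
```python
from h import *
c=snap("wrist","w1"); print(np.round(c["intrinsics"],1),np.round(c["world_to_cam"],3))
o=bot.get_obs(); print(R.from_quat(o["tool_rot"]).as_euler("ZYX",degrees=True),o["joint_pos"])
r=red(c,(0,0,640,480)); n,l,s,q=cv2.connectedComponentsWithStats(r); print([(s[i],q[i]) for i in range(1,n) if s[i,4]>30])
g=mask(c,(45,80,50),(80,255,255),(0,0,640,480)); n,l,s,q=cv2.connectedComponentsWithStats(g); print([(s[i],q[i]) for i in range(1,n) if s[i,4]>30])
```

```text
[[389.1   0.  322.7]
 [  0.  389.1 235.4]
 [  0.    0.    1. ]] [[ 0.559  0.829 -0.001 -0.46 ]
 [ 0.787 -0.53   0.315 -0.262]
 [ 0.261 -0.177 -0.949  0.28 ]
 [ 0.     0.     0.     1.   ]]
[ 5.59392509e+01  1.18018632e-01 -1.79952648e+02] [ 4.91303711e-01  2.89288983e-01  1.29521989e-03  1.28501012e+00
 -2.29215849e-04  1.08577703e+00]
[(array([319, 239,   8,  42, 225], dtype=int32), array([322.40888889, 254.99111111]))]
[(array([254, 243,  21,  15, 160], dtype=int32), array([263.95  , 249.7875]))]
```

View pics/w1.png

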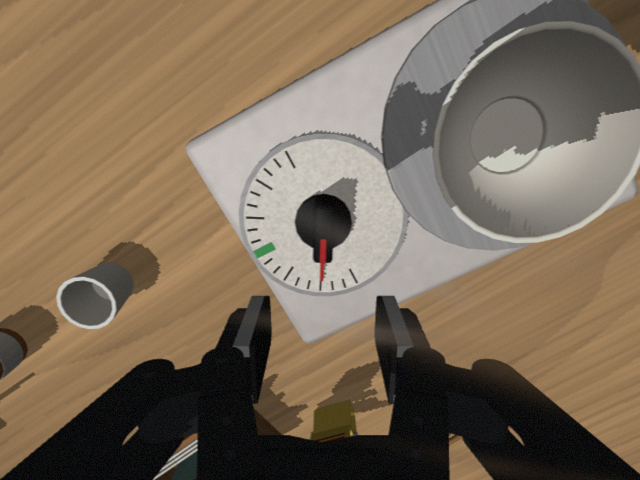

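Wrist view: dial rim spans about (243..408, 132..295), pointer (323,240)–(321,281), green mark (264,250), and the bar lies along the fingers' pinch normal.

Run:
```python
from h import *
c=load("w1"); f=lambda v:np.degrees(np.arctan2(v[1],v[0]))
P=np.array([plane(c,p,.054)[:2] for p in ((243,208),(408,215),(325,132),(325,295),(268,266),(380,157),(380,271))])
A=np.c_[2*P,np.ones(len(P))]; s=np.linalg.lstsq(A,(P**2).sum(1),rcond=None)[0]; C=s[:2]; print(C,np.sqrt(s[2]+C@C))
g=plane(c,(264,249.8),.054)[:2]; t=plane(c,(321.5,281),.056)[:2]
v,u=np.nonzero(red(c,(300,250,340,300))); 
print("green",f(g-C),"tip",f(t-C), np.hypot(*(g-C)),np.hypot(*(t-C)))
print(tool(np.r_[C,.080]), [proj(c,np.r_[C,.095])])
```

```text
[0.46034146 0.24656714] 0.0642264585356497
green -96.07859408137816 tip -37.39091290356127 0.0559711485452664 0.05290416277587467
[ 0.47  0.21 13.91] [array([325.80237776, 234.93154404])]
```

{"name": "play_rows", "arguments": {
  "motion": [
    {"translation":[0.4,0.2,4],"roll":3,"fingers":0},
    {"translation":[0.4,0.2,8],"roll":3,"fingers":0},
    {"translation":[0.4,0.2,11],"roll":3,"fingers":0},
    {"translation":[0.4,0.2,13],"roll":3,"fingers":0},
    {"translation":[0.4,0.2,13.9],"roll":3,"fingers":0},
    {"translation":[0.4,0.2,13.9],"roll":3,"fingers":0},
    {"translation":[0.4,0.2,13.9],"roll":3,"fingers":1},
    {"translation":[0.4,0.2,13.9],"roll":3,"fingers":1},
    {"translation":[0.4,0.2,13.9],"roll":3,"fingers":1},
    {"translation":[0.4,0.2,13.9],"roll":3,"fingers":1},
    {"translation":[0.4,0.2,13.9],"roll":3,"fingers":1},
    {"translation":[0.4,0.2,13.9],"roll":3,"fingers":1},
    {"translation":[0.4,0.2,13.9],"roll":3,"fingers":1}
  ]
}}

```text
clock: 2.9
eef_pos: [0.4608, 0.2443, 0.0834]
tool_rot: [0.896, 0.444, 0.001, 0.001]
ft_force: [-3.5, -3.0, 6.4]
grip_width: 0.0126
```

{"name": "play_rows", "arguments": {
  "motion": [
    {"translation":[0,0,0],"roll":6,"fingers":1},
    {"translation":[0,0,0],"roll":12,"fingers":1},
    {"translation":[0,0,0],"roll":18,"fingers":1},
    {"translation":[0,0,0],"roll":24,"fingers":1},
    {"translation":[0,0,0],"roll":30,"fingers":1},
    {"translation":[0,0,0],"roll":36,"fingers":1},
    {"translation":[0,0,0],"roll":42,"fingers":1},
    {"translation":[0,0,0],"roll":48,"fingers":1},
    {"translation":[0,0,0],"roll":53,"fingers":1},
    {"translation":[0,0,0],"roll":57,"fingers":1},
    {"translation":[0,0,0],"roll":59,"fingers":1},
    {"translation":[0,0,0],"roll":59,"fingers":1},
    {"translation":[0,0,0],"roll":59,"fingers":1},
    {"translation":[0,0,0],"roll":59,"fingers":1}
  ]
}}

```text
clock: 4.07
eef_pos: [0.4598, 0.2439, 0.0834]
tool_rot: [0.999, -0.054, 0.0, 0.001]
ft_force: [-4.7, -4.1, 8.5]
grip_width: 0.0129
```

{"name": "play_rows", "arguments": {
  "motion": [
    {"translation":[0,0,0],"roll":0,"fingers":0},
    {"translation":[0,0,0],"roll":0,"fingers":0},
    {"translation":[0,0,0],"roll":0,"fingers":0},
    {"translation":[0,0,0],"roll":0,"fingers":0},
    {"translation":[0,0,0],"roll":0,"fingers":0},
    {"translation":[0,0,-4],"roll":0,"fingers":0},
    {"translation":[0,0,-8],"roll":0,"fingers":0},
    {"translation":[0,0,-12],"roll":0,"fingers":0},
    {"translation":[0,0,-14],"roll":0,"fingers":0},
    {"translation":[0,0,-14],"roll":0,"fingers":0},
    {"translation":[0,0,-14],"roll":0,"fingers":0}
  ]
}}

```text
clock: 4.98
eef_pos: [0.4614, 0.2456, 0.2228]
tool_rot: [0.999, -0.054, 0.002, -0.001]
ft_force: [-0.0, 0.7, -0.4]
grip_width: 0.0424
```

Run:
```python
from h import *
c=snap("wrist","w2"); f=lambda v:np.degrees(np.arctan2(v[1],v[0]))
r=red(c,(200,100,450,310)); g=mask(c,(45,80,50),(80,255,255),(200,100,450,320))
v,u=np.nonzero(r); print(u.min(),u.max(),v.min(),v.max()); v,u=np.nonzero(g); print(u.min(),u.max(),v.min(),v.max())
cg=cen(g)[0]; print(cg, bot.get_obs()["eef_pos"])
x,y=int(cg[0]),int(cg[1]); cv2.imwrite("pics/w2c.png",cv2.resize(c["pixels"][y-130:y+60,x-110:x+110,::-1],None,fx=3.1,fy=3.1,interpolation=2)); print(x-110,y-130)
```

```text
317 323 235 276
317 323 270 287
[320.         280.61538462] [0.46034886 0.24501571 0.22103252]
210 150
```

View pics/w2c.png

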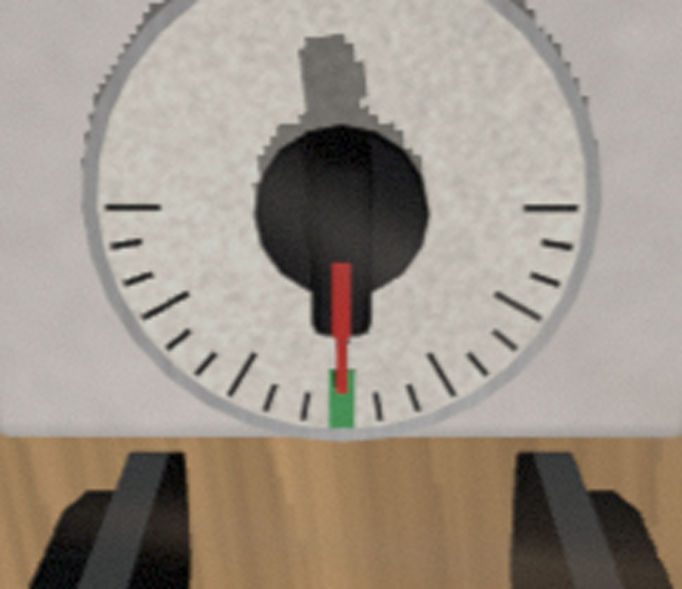

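The pointer tip (320,276) stands centred on the green mark (320,281). Next is the clip.

Run:
```python
from h import *
c=load("top0"); p=plane(c,(309.8,231.2),.102); print(p,tool(np.r_[p[:2],.25]))
```

```text
[ 0.61390492 -0.00547244  0.102     ] [17.97 23.24 -2.9 ]
```

{"name": "play_rows", "arguments": {
  "motion": [
    {"translation":[2,2.5,-2.9],"roll":-5,"fingers":-1},
    {"translation":[4.5,6,-2.9],"roll":-11,"fingers":-1},
    {"translation":[7,9,-2.9],"roll":-11,"fingers":-1},
    {"translation":[9.5,12,-2.9],"roll":-11,"fingers":-1},
    {"translation":[12,15,-2.9],"roll":-11,"fingers":-1},
    {"translation":[14,18,-2.9],"roll":-11,"fingers":-1},
    {"translation":[16,21,-2.9],"roll":-11,"fingers":-1},
    {"translation":[17.5,22.5,-2.9],"roll":-11,"fingers":-1},
    {"translation":[18,23.2,-2.9],"roll":-11,"fingers":-1},
    {"translation":[18,23.2,-2.9],"roll":-11,"fingers":-1},
    {"translation":[18,23.2,-2.9],"roll":-11,"fingers":-1}
  ]
}}

```text
clock: 5.95
eef_pos: [0.6133, -0.0048, 0.2484]
tool_rot: [0.999, 0.042, -0.002, -0.0]
ft_force: [-0.3, -0.2, 0.2]
grip_width: 0.0855
```

Run:
```python
from h import *
c=snap("wrist","w3"); print(-c["world_to_cam"][:3,:3].T@c["world_to_cam"][:3,3])
```

```text
[0.60721105 0.0763535  0.3773055 ]
```

View pics/w3.png

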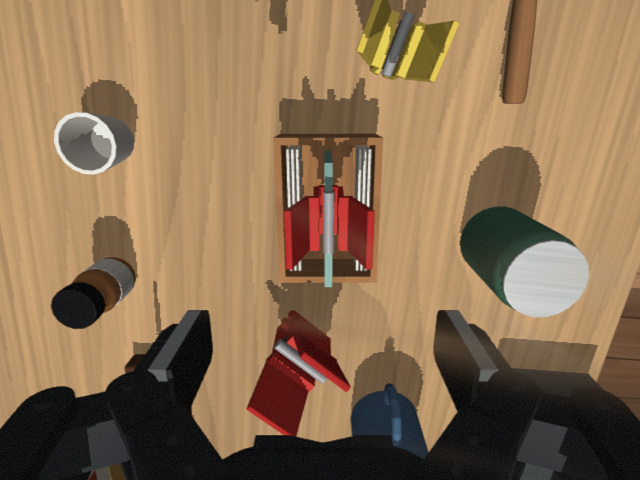

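Wrist view: clip on the divider with its pin at about (328,192–254), handle tops at left (286,206–270) and right (372,207–270), all aligned with the jaws.

Run:
```python
from h import *
c=load("w3"); f=lambda v:np.degrees(np.arctan2(v[1],v[0]))
a,b=plane(c,(329,192),.102),plane(c,(328.2,254),.102); print("pin",(a+b)/2,np.hypot(*(a-b)[:2]))
a,b=plane(c,(328,155),.09),plane(c,(328,287),.09); print("div",a,b,(a+b)/2,"yaw",f(a-b)-90)
H=np.array([plane(c,p,.148) for p in ((287,206),(285,270),(371,207),(374,270))]); print(H,H.mean(0),"yaw",f(H[2]-H[0]),f(H[3]-H[1]))
q=H.mean(0); print(R.from_quat(bot.get_obs()["tool_rot"]).as_euler("ZYX",degrees=True),tool([*q[:2],.129]))
t=load("top0"); print("proj in top", proj(t,[*q[:2],.102]))
```

```text
pin [ 0.61721144 -0.00557461  0.102     ] 0.04773273817872702
div [0.6126468 0.0428976 0.09     ] [ 0.62186365 -0.06265035  0.09      ] [ 0.61725523 -0.00987638  0.09      ] yaw 4.990626025167046
[[ 0.58943856  0.01722005  0.148     ]
 [ 0.59043043 -0.02496821  0.148     ]
 [ 0.64022069  0.02086369  0.148     ]
 [ 0.64717784 -0.02015439  0.148     ]] [ 0.61681688 -0.00175971  0.148     ] yaw 4.103961193947676 4.848728567255303
[ 4.83699023e+00  1.65121379e-01 -1.79950768e+02] [ 0.41 -0.19 12.  ]
proj in top [308.24811654 230.05080915]
```

{"name": "play_rows", "arguments": {
  "motion": [
    {"translation":[0.4,0,4],"roll":0,"fingers":-1},
    {"translation":[0.4,0,8],"roll":0,"fingers":-1},
    {"translation":[0.4,0,10.5],"roll":0,"fingers":-1},
    {"translation":[0.4,0,12.1],"roll":0,"fingers":-1},
    {"translation":[0.4,0,12.1],"roll":0,"fingers":-1},
    {"translation":[0.4,0,12.1],"roll":0,"fingers":-1},
    {"translation":[0.4,0,12.1],"roll":0,"fingers":-0.4},
    {"translation":[0.4,0,12.1],"roll":0,"fingers":0},
    {"translation":[0.4,0,12.1],"roll":0,"fingers":0.5},
    {"translation":[0.4,0,12.1],"roll":0,"fingers":1},
    {"translation":[0.4,0,12.1],"roll":0,"fingers":1},
    {"translation":[0.4,0,12.1],"roll":0,"fingers":1},
    {"translation":[0.4,0,12.1],"roll":0,"fingers":1},
    {"translation":[0.4,0,12.1],"roll":0,"fingers":1},
    {"translation":[0.4,0,12.1],"roll":0,"fingers":1},
    {"translation":[0.4,0,12.1],"roll":0,"fingers":1}
  ]
}}

```text
clock: 7.33
eef_pos: [0.6204, -0.0046, 0.1361]
tool_rot: [0.999, 0.042, 0.004, 0.0]
ft_force: [-4.8, 0.7, 20.0]
grip_width: 0.0319
```

{"name": "play_rows", "arguments": {
  "motion": [
    {"translation":[0,0,-1],"roll":0,"fingers":1},
    {"translation":[0,0,-2],"roll":0,"fingers":1},
    {"translation":[0,0,-4],"roll":0,"fingers":1},
    {"translation":[0,0,-7],"roll":0,"fingers":1},
    {"translation":[0,0,-10],"roll":0,"fingers":1},
    {"translation":[0,0,-13],"roll":0,"fingers":1},
    {"translation":[0,0,-15],"roll":0,"fingers":1},
    {"translation":[0,0,-15],"roll":0,"fingers":1},
    {"translation":[0,0,-15],"roll":0,"fingers":1}
  ]
}}

```text
clock: 8.08
eef_pos: [0.6192, -0.0048, 0.2812]
tool_rot: [0.999, 0.042, 0.002, 0.0]
ft_force: [-1.0, 0.2, -1.7]
grip_width: 0.0316
```

Run:
```python
from h import *
s=snap("side","s4"); w=snap("wrist","w4"); o=bot.get_obs(); p=o["eef_pos"]; u=proj(s,p).astype(int); print(p,u)
x,y=max(u[0]-90,0),max(u[1]-70,0); a=cv2.resize(s["pixels"][y:y+160,x:x+160],(440,440),interpolation=2)
b=cv2.resize(w["pixels"],(440,330)) ; b=w["pixels"][160:480,150:510]
out=np.zeros((440,800,3),np.uint8); out[:,:440]=a; out[:320,440:800]=b; cv2.imwrite("pics/c4.png",out[...,::-1]); print(x,y)
```

```text
[ 0.61776279 -0.00480826  0.27802518] [298 170]
208 100
```

View pics/c4.png

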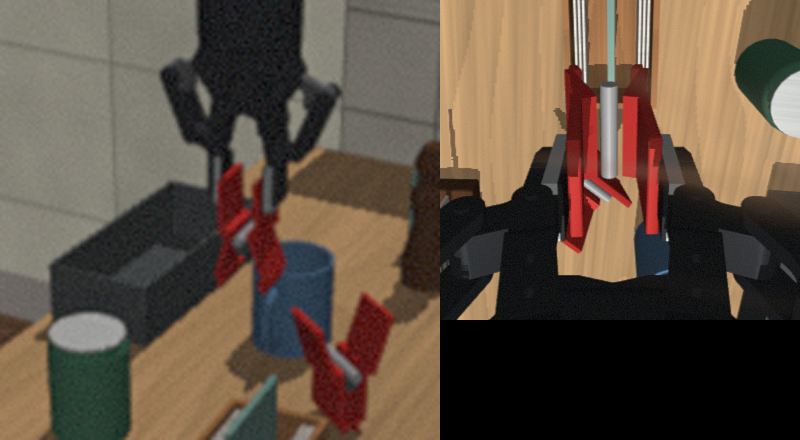

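The clip is lifted clear and squeezed open: side crop pin near end about (294,188), wrist pin (318,245)–(318,335). I'll triangulate its height in the hand.

Run:
```python
from h import *
s,w=load("s4"),load("w4")
def tri(a,b):
    (o1,d1),(o2,d2)=a,b; t=np.linalg.lstsq(np.c_[d1,-d2],o2-o1,rcond=None)[0]; p,q=o1+d1*t[0],o2+d2*t[1]; return (p+q)/2,np.linalg.norm(p-q)
print(tri(ray(w,(318.5,244)),ray(s,(294.5,187.5))))
g=w["pixels"][235:350,300:340].astype(int); m=(np.ptp(g,2)<25)&(g.mean(2)>90); v,u=np.nonzero(m); print("pin px",u.min()+300,u.max()+300,v.min()+235,v.max()+235)
h=s["pixels"][165:210,280:315].astype(int); m=(np.ptp(h,2)<30)&(h.mean(2)>110); v,u=np.nonzero(m); print(sorted(zip(u+280,v+165)))
for z in(.25,.255,.26): print(plane(w,(318,244),z),plane(w,(318,337),z))
for dz in (.02,.025,.03,.035): print(dz,[proj(s,[.617-.0835*y,-.004+y,.278-dz]).round(1) for y in(.024,-.024)],[proj(w,[.617-.0835*y,-.004+y,.278-dz]).round(1) for y in(.024,-.024)])
```

```text
(array([0.61419567, 0.01947326, 0.24963275]), np.float64(0.0008146286933901354))
pin px 300 327 235 349
[(np.int64(280), np.int64(165)), (np.int64(280), np.int64(166)), (np.int64(280), np.int64(167)), (np.int64(281), np.int64(165)), (np.int64(281), np.int64(166)), (np.int64(281), np.int64(167)), (np.int64(282), np.int64(165)), (np.int64(282), np.int64(166)), (np.int64(282), np.int64(167)), (np.int64(295), np.int64(185)), (np.int64(295), np.int64(186)), (np.int64(296), np.int64(184)), (np.int64(296), np.int64(185)), (np.int64(296), np.int64(186)), (np.int64(297), np.int64(183)), (np.int64(297), np.int64(184)), (np.int64(298), np.int64(182)), (np.int64(298), np.int64(183)), (np.int64(299), np.int64(181)), (np.int64(299), np.int64(182))]
[0.61431055 0.01982831 0.25      ] [ 0.6179784  -0.02636512  0.25      ]
[0.6142261  0.02161857 0.255     ] [ 0.61777794 -0.02311384  0.255     ]
[0.61414165 0.02340883 0.26      ] [ 0.61757748 -0.01986256  0.26      ]
0.02 [array([293.9, 183.8]), array([302.9, 175. ])] [array([319.5, 250.3]), array([319.8, 350.3])]
0.025 [array([293.8, 186.1]), array([302.9, 177.2])] [array([319.6, 246.1]), array([319.9, 343.9])]
0.03 [array([293.8, 188.3]), array([302.8, 179.3])] [array([319.7, 242.2]), array([319.9, 337.7])]
0.035 [array([293.8, 190.5]), array([302.8, 181.5])] [array([319.7, 238.5]), array([320. , 331.9])]
```

{"name": "play_rows", "arguments": {
  "motion": [
    {"translation":[-1,1.5,0],"roll":0,"fingers":1},
    {"translation":[-3,4.4,0],"roll":0,"fingers":1},
    {"translation":[-5,7.3,0],"roll":0,"fingers":1},
    {"translation":[-7,10.2,0],"roll":0,"fingers":1},
    {"translation":[-9,13.1,0],"roll":0,"fingers":1},
    {"translation":[-11,16,0],"roll":0,"fingers":1},
    {"translation":[-13,19,0],"roll":0,"fingers":1},
    {"translation":[-15,22,0],"roll":0,"fingers":1},
    {"translation":[-17,25,0],"roll":0,"fingers":1},
    {"translation":[-18.5,27,0],"roll":0,"fingers":1},
    {"translation":[-19.3,28.3,0],"roll":0,"fingers":1},
    {"translation":[-19.8,29,0],"roll":0,"fingers":1},
    {"translation":[-19.8,29,0],"roll":0,"fingers":1},
    {"translation":[-19.8,29,0],"roll":0,"fingers":1},
    {"translation":[-19.8,29,0],"roll":0,"fingers":1}
  ]
}}

```text
clock: 9.43
eef_pos: [0.4455, -0.3092, 0.2786]
tool_rot: [0.999, 0.042, -0.0, -0.001]
ft_force: [0.2, -0.4, -0.2]
grip_width: 0.0316
```

Run:
```python
from h import *
c=snap("wrist","w5"); s=snap("side","s5"); cv2.imwrite("pics/c5.png",np.hstack([c["pixels"][60:460,150:500],cv2.resize(s["pixels"][130:330,320:520],(400,400),interpolation=2)])[...,::-1]); print(bot.get_obs()["eef_pos"])
```

```text
[ 0.44575627 -0.3091494   0.27903672]
```

View pics/c5.png

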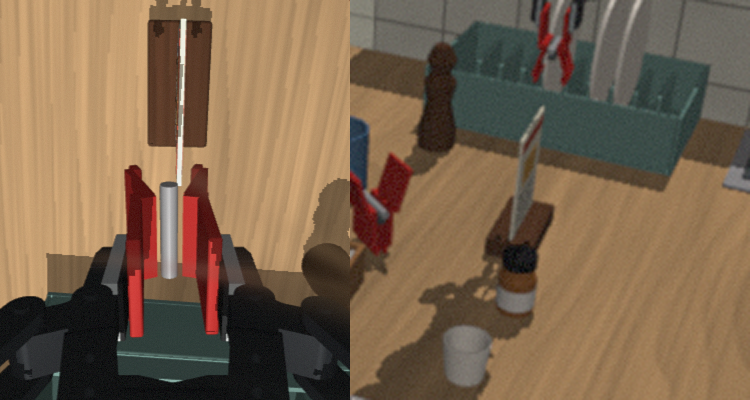

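Wrist crop: the card edge runs (184,18)–(179,187), i.e. about px (334,78)–(329,247), with the pin at column 319.

Run:
```python
from h import *
c=load("w5"); s=load("s5"); 
m=mask(c,(0,0,190),(180,70,255),(322,60,345,245)); v,u=np.nonzero(m); 
for r in range(70,250,12): k=u[v==r]; print(r,k.min() if len(k) else None,k.max() if len(k) else None,end="; ")
print([proj(c,p).round(1) for p in([.4417,-.2146,.16],[.4476,-.3177,.16],[.4417,-.2146,.03])])
a=plane(c,(333.7,80),.16);b=plane(c,(329.5,245),.16);print(a,b,np.degrees(np.arctan2(*(a-b)[1::-1]))-90)
print("pin x rel: ",plane(c,(319,244),.25),plane(c,(319,337),.25))
# side: card top corners
for p in((320+193/2,130+107/2),(320+170/2,130+157/2)): 
    print(plane(s,p,.16),p)
```

```text
70 None None; 82 331 335; 94 331 335; 106 330 335; 118 331 334; 130 333 334; 142 332 333; 154 331 333; 166 None None; 178 332 332; 190 331 332; 202 328 332; 214 327 331; 226 327 331; 238 327 331; [array([329.9,  82.6]), array([324.8, 246.3]), array([327.5,  90.8])]
[ 0.44383652 -0.21296042  0.16      ] [ 0.45067389 -0.31652973  0.16      ] 3.777038286969983
pin x rel:  [ 0.44184213 -0.2843355   0.25      ] [ 0.44559232 -0.33032108  0.25      ]
[ 0.44955415 -0.31606341  0.16      ] (416.5, 183.5)
[ 0.43183972 -0.17239505  0.16      ] (405.0, 208.5)
```

{"name": "play_rows", "arguments": {
  "motion": [
    {"translation":[0.3,-2,0],"roll":1,"fingers":1},
    {"translation":[0.7,-4,0],"roll":1,"fingers":1},
    {"translation":[0.7,-4.1,0],"roll":1,"fingers":1},
    {"translation":[0.7,-4.1,0],"roll":1,"fingers":1},
    {"translation":[0.7,-4.1,0],"roll":1,"fingers":1},
    {"translation":[0.7,-4.1,2],"roll":1,"fingers":1},
    {"translation":[0.7,-4.1,3.5],"roll":1,"fingers":1},
    {"translation":[0.7,-4.1,4.5],"roll":1,"fingers":1},
    {"translation":[0.7,-4.1,5.5],"roll":1,"fingers":1},
    {"translation":[0.7,-4.1,6.3],"roll":1,"fingers":1},
    {"translation":[0.7,-4.1,6.8],"roll":1,"fingers":1},
    {"translation":[0.7,-4.1,7.1],"roll":1,"fingers":1},
    {"translation":[0.7,-4.1,7.1],"roll":1,"fingers":1},
    {"translation":[0.7,-4.1,7.1],"roll":1,"fingers":1},
    {"translation":[0.7,-4.1,7.1],"roll":1,"fingers":1}
  ]
}}

```text
clock: 10.78
eef_pos: [0.4491, -0.2691, 0.209]
tool_rot: [0.999, 0.033, 0.001, 0.0]
ft_force: [-0.1, -0.4, -0.7]
grip_width: 0.0319
```

Run:
```python
from h import *
c=snap("wrist","w6"); s=snap("side","s6"); t=snap("top","t6")
a=cv2.resize(c["pixels"][160:400,230:410],(400,533),interpolation=2);b=cv2.resize(s["pixels"][155:275,360:450],(400,533),interpolation=2)
cv2.imwrite("pics/c6.png",np.hstack([a,b])[...,::-1]); o=bot.get_obs(); print(o["eef_pos"],o["ft_force"],o["grip_width"])
p=o["eef_pos"]; print("pin exp side",[proj(s,p+[-.002-.07*y,.002+y,-.029]).round(1) for y in(.024,-.024)],"card ends",[proj(s,q).round(1) for q in([.444,-.2135,.16],[.4503,-.3175,.16])])
g=mask(c,(45,80,50),(80,255,255),(0,0,640,480))
for n,q in(("t",load("top0")),):
    d=cv2.absdiff(q["pixels"],t["pixels"]).max(2)>60; d=cv2.morphologyEx(d.astype(np.uint8),cv2.MORPH_OPEN,np.ones((3,3))); n,l,st,ce=cv2.connectedComponentsWithStats(d); print([st[i].tolist() for i in range(1,n) if st[i,4]>25])
```

```text
[ 0.44899523 -0.26897405  0.20887201] [ 0.15427738 -0.3127104  -0.43092766] 0.03190008283280067
pin exp side [array([409.9, 187.6]), array([414.7, 179.9])] card ends [array([405.6, 200.2]), array([416.4, 183.2])]
[[301, 219, 16, 6, 69], [418, 263, 140, 217, 17889], [442, 267, 5, 7, 27], [196, 295, 6, 5, 28], [534, 298, 30, 72, 413], [198, 301, 7, 6, 35], [261, 303, 6, 5, 26], [301, 302, 32, 9, 127], [293, 312, 6, 8, 38], [229, 330, 7, 8, 44], [208, 362, 8, 4, 27], [217, 363, 11, 3, 33], [215, 386, 202, 69, 5438], [394, 395, 26, 5, 112], [383, 409, 51, 71, 1405], [276, 442, 41, 33, 801], [526, 455, 13, 17, 166], [175, 474, 11, 4, 38]]
```

View pics/c6.png

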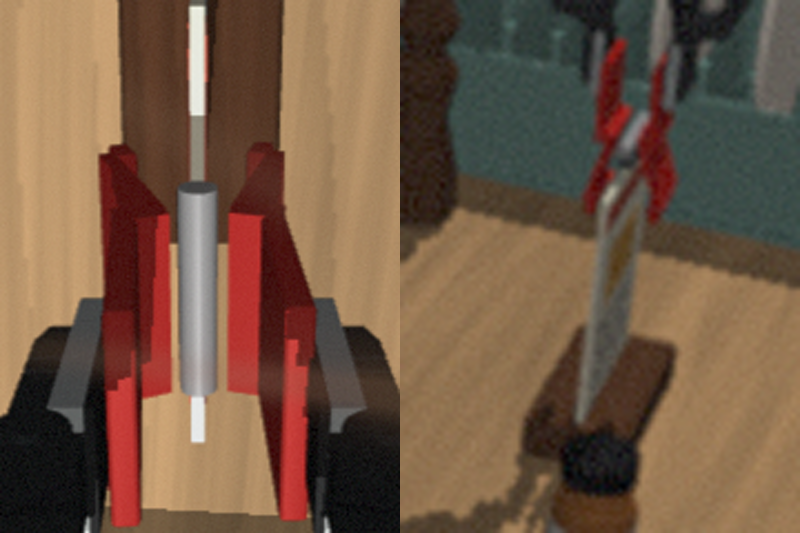

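Jaws straddle the card, centred on it (card column 197, pin column 198 in the crop). The height margin of the crossbar needs one more check.

Run:
```python
from h import *
s=load("s6"); o=bot.get_obs(); p=np.array([.449,-.269,.2089])
im=s["pixels"]; a=cv2.resize(im[165:215,385:435],(600,600),interpolation=cv2.INTER_NEAREST)
for i in range(0,50,10): cv2.putText(a,str(385+i),(i*12,10),0,.4,(255,255,0)); cv2.putText(a,str(165+i),(0,i*12+10),0,.4,(255,255,0))
cv2.imwrite("pics/c7.png",a[...,::-1])
for dz in(.028,.031,.034,.037): print(dz,[proj(s,p+[-.002-.07*y,.002+y,-dz]).round(1) for y in(.024,0,-.024)],"handle tops",[proj(s,p+[-.002+e-.07*.02,.022,-dz+.046]).round(1) for e in(-.015,.015)],"tips",[proj(s,p+[-.002+e-.07*.02,.022,-dz-.042]).round(1) for e in(-.0175,.0175)])
```

```text
0.028 [array([409.9, 187.2]), array([412.4, 183.3]), array([414.7, 179.5])] handle tops [array([418.7, 169.8]), array([406.3, 167.3])] tips [array([415.5, 204.1]), array([401.5, 200.9])]
0.031 [array([409.8, 188.4]), array([412.2, 184.5]), array([414.6, 180.7])] handle tops [array([418.6, 171. ]), array([406.1, 168.5])] tips [array([415.3, 205.2]), array([401.3, 202. ])]
0.034 [array([409.6, 189.5]), array([412.1, 185.6]), array([414.4, 181.8])] handle tops [array([418.4, 172.2]), array([406. , 169.7])] tips [array([415.2, 206.3]), array([401.2, 203.1])]
0.037 [array([409.5, 190.7]), array([411.9, 186.7]), array([414.3, 182.9])] handle tops [array([418.3, 173.4]), array([405.9, 170.9])] tips [array([415.1, 207.5]), array([401.1, 204.2])]
```

View pics/c7.png

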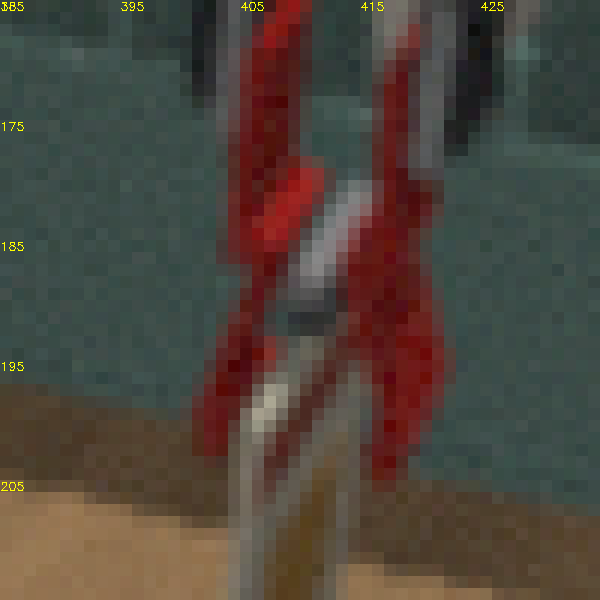

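{"name": "play_rows", "arguments": {
  "motion": [
    {"translation":[0,-0.1,-0.1],"roll":0,"fingers":1},
    {"translation":[0,-0.1,-0.2],"roll":0,"fingers":1},
    {"translation":[0,-0.1,-0.2],"roll":0,"fingers":1},
    {"translation":[0,-0.1,-0.2],"roll":0,"fingers":1},
    {"translation":[0,-0.1,-0.2],"roll":0,"fingers":1},
    {"translation":[0,-0.1,-0.2],"roll":0,"fingers":1}
  ]
}}

```text
clock: 11.43
eef_pos: [0.4486, -0.2679, 0.2103]
tool_rot: [0.999, 0.033, -0.0, 0.0]
ft_force: [0.3, -0.2, 0.2]
grip_width: 0.0318
```

Run:
```python
from h import *
t=snap("top","t8"); w=snap("wrist","w8"); q=load("top0")["pixels"]
g=np.vstack([cv2.resize(x[130:345,115:460],None,fx=1.55,fy=1.35) for x in(q,t["pixels"])])
b=cv2.resize(w["pixels"][160:400,230:410],(250,333)); out=np.zeros((g.shape[0],790,3),np.uint8); out[:,:g.shape[1]]=g; out[:333,-250:]=b
cv2.imwrite("pics/c8.png",out[...,::-1]); o=bot.get_obs(); print(o["eef_pos"],o["ft_force"],o["grip_width"],o["clock"])
```

```text
[ 0.44863106 -0.26784452  0.21026181] [-0.73150243  0.3286793  -1.20470765] 0.031787648388738744 11.5333
```

View pics/c8.png

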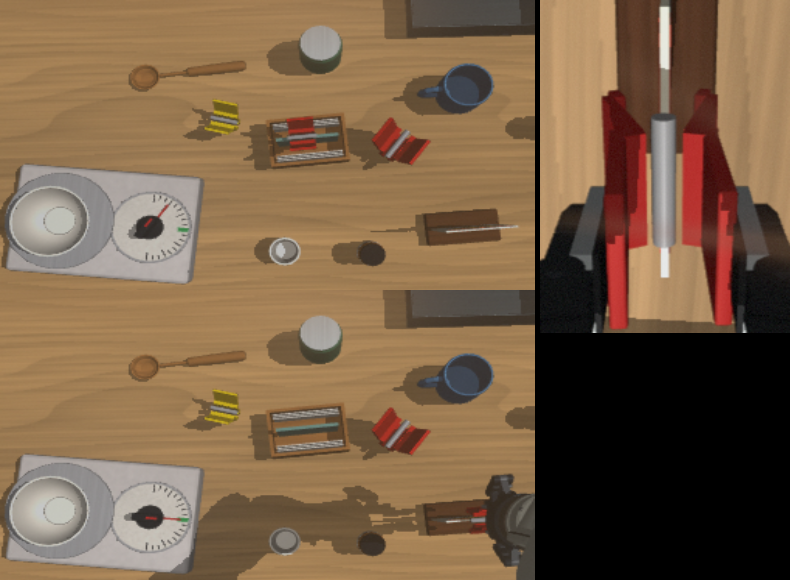

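The final pictures show the pointer on the green mark, all other objects where they started, and the clip open and centred on the card. I'm handing the job in.

```bash
python3 -c "
from workcell import bot
print(bot.job_done())"
```

```text
the job is handed in; nothing more can be done
None
```

I turned the tare knob to zero and let go of it. Then I took the smaller red clip off the recipe box and handed the job in with it held squeezed open over the middle of the recipe card. It took about 11.5 s of the 53 s.

- **Knob:** in the last close view the pointer tip stands on the middle of the green mark, to within about a pixel.
- **Clip:** its handles are squeezed to the stop (31.8 mm measured against the nominal 34 mm). The pin is about 1 px off the card in the wrist view and within about 2 mm of the middle of the edge.
- **Contact:** the wrist force is about 1 N, which shows no sign of anything pressing on the card.
- **Everything else:** the before and after top views show nothing else moved.

**Check that disagreed:** my estimates of the clip's height in the grip differed. The pin came out 28 to 36 mm below the TCP depending on the view and method, so I took 32 ± 3 mm and raised the clip by a commanded 2 mm (about 1.5 mm measured). That puts the crossbar about 6 mm above the card, give or take 3 mm. The jaw tips should reach about 23 mm below its top edge.

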